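# Open the bench dust inlet and clip its cover home

### The arm

A 7-joint arm with a two-finger parallel gripper is mounted at the origin on the work surface. World frame = base frame: x ahead of the robot, y to its left, z up, the work surface at z = 0. Lengths are in m, angles in rad, forces in N, time in s.
With the tool pointing down it reaches from about 0.4 to 0.85 m from the base axis. Payload 10.4 kg.
Tool frame: the origin (TCP) lies at the centre of the arm's flange, where the gripper is bolted on; the fingertips stand 182 mm ahead of it and the grasp point (between the pads) lies 164 mm ahead of it; z points along the fingers, y is the line along which they close (so a half turn about z gives the same grasp; the last joint's range is limited). The gripper opens to 87 mm and grips with 3 to 60 N. Pads are 19 mm wide; open, the fingers measure 117 mm over their backs; the gripper's body (75 mm by 190 mm) begins 51 mm behind the grasp point.
Start: joints at [-1.341, 0.332, -0.065, 1.46, 0.022, 1.35, -0.088], TCP at [0.156, 0.605, 0.405] pointing down, gripper open.
Joint ranges: [-2.6, 2.6], [-0.5, 2.12], [-1.47, 1.34], [0.16, 2.42], [-1.27, 4.41], [0.06, 2.06], [-2.6, 2.6]. Speed limits (rad/s): [2.22, 2.22, 2.79, 2.79, 3.14, 3.14, 3.14].

### API

Orientations are given as a unit quaternion [x, y, z, w].
In Python, from bench import r, eyes, job gives the robot as it stands. The module is installed in compiled form; this text tells all that it offers.
- The arm moves only by the shell command python3 -m inch 'ROWS' [OPENING] [FORCE]. ROWS is JSON, a list of rows, each a list of 6 numbers: the shift along the tool's x, y, z normalised to -1 to 1, where 1 is 4 cm, then the turn, a rotation vector about the tool's x, y, z normalised to -1 to 1, where 1 is 0.12 rad. In form: [[x, y, z, wx, wy, wz], ...]. A call has exactly 5 rows; each row shifts and turns the commanded pose from where the row before left it, along the tool's axes as they then stand; what a row does not reach is not made up. A row lasts 1/12 s, in which the tool goes at most 41.7 mm and 7.16 degrees, less where a joint would pass 70% of its speed; a pose out of reach is approached as far as the arm can. A call with a number of a shift or a turn outside -1 to 1 is refused whole. A call with a gripper value outside its range is refused whole. OPENING is the gripper command: -1 is shut, 1 is fully open, values between are in proportion, set as the call begins (- or left out, the last holds). The fingers move at their own pace and stop on an object; FORCE is the grip in N (left out, the last holds). Time passes only in rows, so rows that do not move let the fingers close, or fill a call up. It gives the time, the measured TCP pose, the force, the opening and the grip force at its end, in the units of the state.
- r.read_state(): the state, without advancing time (a new reading comes with each control period).
- eyes.camera(name): name is "scene" or "top"; returns a dict with "pixels" (480x640x3 uint8, red, green, blue), "fx", "fy", "cx", "cy" (pixels), "extrinsics" (4x4, takes a point from camera to world coordinates). Camera axes: x right, y down, z forward; pixel columns grow to the right and rows downward; lengths in m; the calibration is good to about 2 mm. A picture is of the moment at which its call begins. There is no depth.
- job.close_job(): hands the job in; it is judged then, once.
The state is a dict: "time": time; "joint_positions": joint angles; "joint_vel": joint speeds; "joint_torque": joint torques, N m; "ee_pos": TCP position; "eef_rot": TCP orientation; "ft_force": force on the tool from outside, world axes, zero at the start; "torque": the same for the moment, N m; "width": finger opening in m; "grip_force": force on a finger pad.
Only numpy, scipy, OpenCV 4.12 (cv2) and the standard library are available. Lean on these libraries where they do the work, as an engineer would, in place of code of your own. Each camera call takes 0.05 s, during which the arm holds its last target. There are 200 camera calls.

### The job

Get the bench dust inlet ready for use: lift the loose round cap off its collar and set it down, knob up and without dropping it, inside the empty wooden tray, and press the inlet's cover on at its four corners until every corner tab is fully home, flush with the cover. Leave the glue bottle, the jar and the plug in the other tray where they are.

Things in the scene. Friction and masses are not known exactly. Their poses are not given: they have to be found in the camera images.
- inlet: bench dust inlet, fixed: grey box 160 x 160 x 46 mm under a off-white clip-on cover 150 mm square, its surface 56 mm above the bench. Origin: centre of the underside; x to the far side, with a short spigot (40 mm thick, 50 mm long); z up. A round collar (50 mm outside, 18 mm high) rises from the cover's middle. The cover's four corners are clip tabs, centred 54 mm from the middle in x and y.
- cap: loose round black cap over the inlet's collar: shell 64 mm across, 22 mm high (bore 56 mm, 17 mm deep, open below), on top a round knob 25 mm thick, 26 mm high; about 70 g. Origin: centre of the shell's lower rim, z up through the knob. At the start the rim is 57 mm above the bench; it lifts straight up and is clear of the collar after 18 mm.
- cap_knob (a point): on the cap's axis at mid knob, 37 mm above the cap's lower rim (the knob spans 22 to 48 mm above the rim)
- holder: the empty one of three like wooden trays, fixed to the bench: 90 mm square outside, 78 mm square inside, walls 6 mm thick, 18 mm high. Origin: centre of its underside; inner floor 6 mm above it. x and y along its sides.
- plug: small black plug lying in another of the trays: 42 mm across, 24 mm high; bystander
- glue: white glue bottle, 52 mm across, 165 mm high with its nozzle, standing on the bench; bystander. Origin: centre of its underside, z up
- jar: closed jar, 64 mm across, 60 mm high, standing on the bench; bystander. Origin: centre of its underside, z up
- tab_a_top (a point): top centre of the near right (-x,-y in the inlet's frame) corner tab of the inlet's cover (41 mm square, pressed straight down)
- tab_a (a joint): travel of that tab in m: 0 stands 6 mm proud, 0.006 is home, flush with the cover, against a hard stop. It takes about 5 N to move and stays wherever it is left.
- tab_b_top (a point): top centre of the near left (-x,+y) corner tab of the inlet's cover (41 mm square, pressed straight down)
- tab_b (a joint): travel of that tab in m: 0 stands 6 mm proud, 0.006 is home, flush with the cover, against a hard stop. It takes about 5 N to move and stays wherever it is left.
- tab_c_top (a point): top centre of the far right (+x,-y) corner tab of the inlet's cover (41 mm square, pressed straight down)
- tab_c (a joint): travel of that tab in m: 0 stands 6 mm proud, 0.006 is home, flush with the cover, against a hard stop. It takes about 5 N to move and stays wherever it is left.
- tab_d_top (a point): top centre of the far left (+x,+y) corner tab of the inlet's cover (41 mm square, pressed straight down)
- tab_d (a joint): travel of that tab in m: 0 stands 6 mm proud, 0.006 is home, flush with the cover, against a hard stop. It takes about 5 N to move and stays wherever it is left.
There are look-alikes about, which are no part of the job. Leave any turquoise or yellow look-alike of the cap alone.

How it is judged:
By the outcome, as a careful person would: the job done as asked, in the order asked, and still so for the second after the job is handed in, with the robot touching nothing.
It also fails if it takes over 56 s, if anything falls off the work surface, if the arm or the gripper's body presses on something with over 40 N, if the wrist force passes 120 N, or if a joint passes its speed limit or range.

## Working session

There is one attempt and no reset: what is moved stays moved. The work goes in short steps, Python scripts to look and compute and a shell command to move; the robot and the scene stay as the last step left them, time stands still between calls to the robot, and variables do not carry over. Pictures are saved under pics/ and viewed, at most 10 in all, crops included, and the job is handed in when it is done.

```bash
mkdir -p pics; python3 - <<'E'
from bench import r,eyes
import cv2,json,numpy as np
for n in("scene","top"):
    c=eyes.camera(n);cv2.imwrite(f"pics/{n}0.png",c["pixels"][:,:,::-1])
    print(n,c["fx"],c["fy"],c["cx"],c["cy"],np.round(c["extrinsics"],4).tolist())
s=r.read_state();print(s)
E
```

```text
scene 543.4695609508282 543.4695609508282 316.2797604481015 230.08171641246898 [[-0.6304, 0.6446, -0.4325, 0.9885], [0.7762, 0.5291, -0.3428, 0.2895], [0.0079, -0.5518, -0.8339, 0.8775], [0.0, 0.0, 0.0, 1.0]]
top 454.7931037066973 454.7931037066973 323.44900722316754 242.16320921570016 [[0.0212, -0.9917, 0.1269, 0.4671], [-0.9997, -0.0202, 0.0098, -0.0222], [-0.0071, -0.127, -0.9919, 0.9471], [0.0, 0.0, 0.0, 1.0]]
{'time': 0.1, 'joint_positions': array([-1.34059924,  0.33279114, -0.06468629,  1.46082391,  0.02162724,
        1.34988653, -0.08848671]), 'joint_vel': array([-0.0006168 , -0.00190231, -0.00052798, -0.00075116,  0.00143039,
        0.0004799 , -0.00041671]), 'joint_torque': array([ 1.40048669e-03, -6.24545217e+01,  2.45968188e-02, -3.90713096e+01,
       -6.13806839e-02,  3.65757232e-02,  4.22666471e-05]), 'ee_pos': array([0.15629865, 0.60503228, 0.40406025]), 'eef_rot': array([ 1.26049911e-01,  9.92023715e-01, -6.05458861e-04, -3.44026638e-05]), 'ft_force': array([-0.03555778,  0.21760401,  0.33033744]), 'torque': array([ 0.00534261, -0.02959174,  0.02236373]), 'grip_force': 0.0, 'width': 0.08642168352735907}
```

View pics/top0.png

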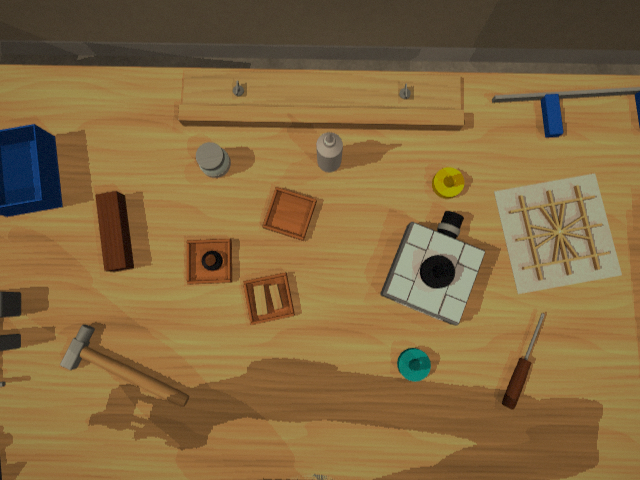

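View pics/scene0.png

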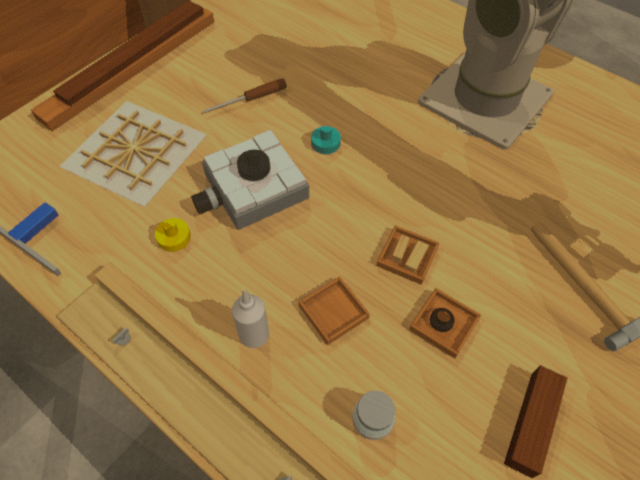

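Top view: the black cap is at (437,271) on the inlet. Things that could be mistaken for it are the yellow one (449,183), the turquoise one (414,364) and the plug in its tray (212,260). The empty tray is at (291,213); the tray at (269,298) holds wood blocks and the one at (212,260) holds the plug. I'm choosing the black cap on the inlet and the tray at (291,213), and will check both in one close crop.

```bash
cat >h.py <<'E'
import numpy as np
from bench import r,eyes
def P(c,u,v,z):
    T=c["extrinsics"];d=T[:3,:3]@np.array([(u-c["cx"])/c["fx"],(v-c["cy"])/c["fy"],1]);o=T[:3,3]
    return (o+d*(z-o[2])/d[2])[:2]
E
python3 - <<'E'
import cv2,numpy as np
i=cv2.imread("pics/top0.png")
a=cv2.resize(i[210:335,375:495],None,fx=4,fy=4,interpolation=2)   #480x500
b=cv2.resize(i[180:305,255:330],None,fx=4,fy=4,interpolation=2)   #300x500
cv2.imwrite("pics/crop.png",np.hstack([a,b]))
E
```

```text
(no output)
```

View pics/crop.png

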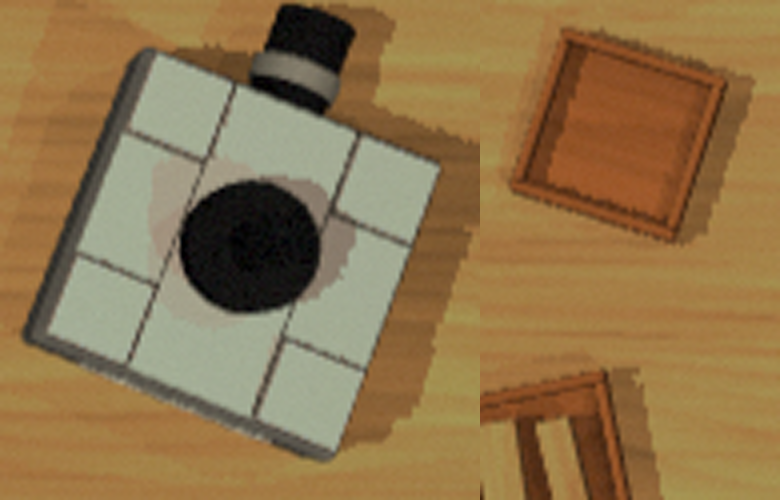

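The close crop confirms the black knobbed cap on the collar of the inlet, at crop (250,247). The spigot points up-image. Cover corners are at crop (148,50), (440,165), (335,458) and (45,332), and the tray is empty, with corners (562,30), (726,78), (677,242) and (512,187).

```bash
python3 - <<'E'
from h import *
from scipy.spatial.transform import Rotation as R
c=eyes.camera("top")
f=lambda x,y,z,ox,oy:P(c,(x+.5)/4-.5+ox,(y+.5)/4-.5+oy,z)
I=np.array([f(x,y,.062,375,210) for x,y in[(148,50),(440,165),(335,458),(45,332)]])
T=np.array([f(x-480,y,.018,255,180) for x,y in[(562,30),(726,78),(677,242),(512,187)]])
for n,Q in(("inlet",I),("tray",T)):
    print(n,Q.round(4).tolist(),"c",Q.mean(0).round(4),"sides",np.linalg.norm(Q-np.roll(Q,-1,0),axis=1).round(4),
     "ang x",np.degrees(np.arctan2(*((Q[0]+Q[1]-Q[2]-Q[3])[::-1]))).round(1))
print("cap",f(250,247,.077,375,210), "r",np.linalg.norm(f(180,247,.077,375,210)-f(320,247,.077,375,210)))
s=c2=eyes.camera("scene")
print("scene: tray",[P(s,u,v,.018).round(3).tolist() for u,v in[(340,279),(369,314),(332,342),(298,308)]], "knob top",P(s,253,159,.09))
print("glue",P(s,253,340,0),"jar",P(s,374,428,0.0),"yellow",P(c,449,184,.02),"turq",P(c,414,364,.02))
st=r.read_state();print(R.from_quat(st["eef_rot"]).as_matrix().round(3))
E
```

```text
inlet [[0.6236, -0.1863], [0.5695, -0.3284], [0.4274, -0.275], [0.4844, -0.1362]] c [ 0.5263 -0.2315] sides [0.152  0.1518 0.1501 0.1479] ang x -20.2
tray [[0.7, 0.0906], [0.6761, 0.0042], [0.5893, 0.0274], [0.6163, 0.1136]] c [0.6454 0.0589] sides [0.0897 0.0898 0.0903 0.0868] ang x -15.2
cap [ 0.52655406 -0.23184984] r 0.06672289897583905
scene: tray [[0.597, 0.035], [0.62, 0.116], [0.7, 0.098], [0.688, 0.014]] knob top [ 0.53066813 -0.22919429]
glue [ 0.77642417 -0.01286941] jar [0.76384944 0.23209402] yellow [ 0.71322884 -0.27220337] turq [ 0.34563263 -0.19786693]
[[-0.968  0.25  -0.   ]
 [ 0.25   0.968 -0.001]
 [-0.    -0.001 -1.   ]]
```

```bash

for i in 1 2 3; do python3 -m inch '[[-0.67,-0.44,0,0,0,0],[-0.67,-0.44,0,0,0,0],[-0.67,-0.44,0,0,0,0],[-0.67,-0.44,0,0,0,0],[-0.67,-0.44,0,0,0,0]]' 1 20; done
cat >>h.py <<'E'
from scipy.spatial.transform import Rotation as R
def go(x,y,z):
    s=r.read_state();M=R.from_quat(s["eef_rot"]).as_matrix()
    d=M.T@(np.array([x,y,z])-s["ee_pos"])/.04
    ang=np.degrees(np.arctan2(M[1,0],M[0,0]))
    print("units",d.round(2),"pos",s["ee_pos"].round(4),"tilt",M[:,2].round(3),"yawx",ang.round(1),"F",s["ft_force"].round(1),"w",round(s["width"],4),"grip",round(s["grip_force"],1),"t",round(s["time"],2))
E
python3 -c "
from h import *
go(.5265,-.2315,.33);print(r.read_state()['joint_positions'].round(2))"
```

```text
time: 0.62
ee_pos: [0.2649, 0.4851, 0.4046]
eef_rot: [0.126, 0.992, -0.0, -0.0]
ft_force: [0.5, 0.7, 0.7]
width: 0.0875
grip_force: 0.0
time: 1.03
ee_pos: [0.3726, 0.3663, 0.4048]
eef_rot: [0.126, 0.992, 0.0, -0.0]
ft_force: [0.2, 0.8, -0.3]
width: 0.0872
grip_force: 0.0
time: 1.45
ee_pos: [0.4803, 0.2476, 0.4048]
eef_rot: [0.126, 0.992, 0.0, 0.0]
ft_force: [1.7, 0.6, -0.2]
width: 0.0865
grip_force: 0.0
units [ -4.11 -11.31   1.87] pos [0.4803 0.2476 0.4048] tilt [ 0.  0. -1.] yawx 165.5 F [ 1.7  0.6 -0.2] w 0.0865 grip 0.0 t 1.45
[-0.8   0.14  0.27  1.7  -0.04  1.3   0.79]
```

```bash

for i in 1 2 3; do python3 -m inch '[[-0.27,-0.75,0.12,0,0,0],[-0.27,-0.75,0.12,0,0,0],[-0.27,-0.75,0.12,0,0,0],[-0.27,-0.75,0.12,0,0,0],[-0.27,-0.75,0.12,0,0,0]]' >/dev/null; done
python3 -m inch '[[0,0,0,0,0,0.4],[0,0,0,0,0,0.4],[0,0,0,0,0,0],[0,0,0,0,0,0],[0,0,0,0,0,0]]' >/dev/null
python3 -c "
from h import *;import cv2
go(.5265,-.2315,.267);print(r.read_state()['joint_positions'].round(2))
c=eyes.camera('scene');i=c['pixels'][60:260,150:350,::-1];cv2.imwrite('pics/s1.png',cv2.resize(i,None,fx=3,fy=3,interpolation=2))"
```

```text
units [-0.1  -0.09  1.64] pos [ 0.5239 -0.2268  0.3327] tilt [ 0.  0. -1.] yawx 160.2 F [ 0.2 -0.3  0.1] w 0.0869 grip 0.0 t 3.12
[-0.21  0.3   0.65  1.73 -0.19  1.18  1.71]
```

View pics/s1.png

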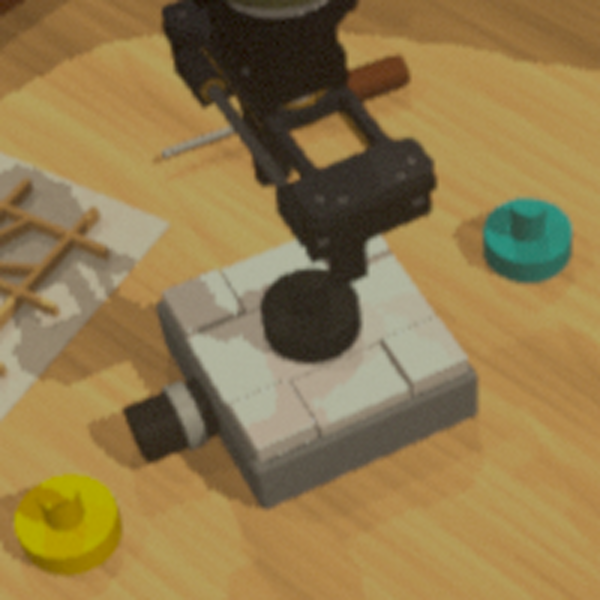

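The gripper hangs over the inlet with its tips still about 45 mm above the knob. The black cap is at crop (310,315), and the turquoise and yellow ones are well clear. I'll descend and grip.

```bash

python3 -m inch '[[-0.05,-0.05,0.4,0,0,0],[-0.05,-0.04,0.4,0,0,0],[0,0,0.4,0,0,0],[0,0,0.3,0,0,0],[0,0,0.14,0,0,0]]'
python3 -m inch '[[0,0,0,0,0,0],[0,0,0,0,0,0],[0,0,0,0,0,0],[0,0,0,0,0,0],[0,0,0,0,0,0]]' -1 25 
python3 -m inch '[[0,0,0,0,0,0],[0,0,0,0,0,0],[0,0,0,0,0,0],[0,0,0,0,0,0],[0,0,0,0,0,0]]'
python3 -m inch '[[0,0,0,0,0,0],[0,0,0,0,0,0],[0,0,0,0,0,0],[0,0,0,0,0,0],[0,0,0,0,0,0]]'
```

```text
time: 3.58
ee_pos: [0.526, -0.2314, 0.2655]
eef_rot: [0.173, 0.985, 0.0, -0.001]
ft_force: [-0.2, 0.2, 0.4]
width: 0.0867
grip_force: 0.0
time: 4.0
ee_pos: [0.5265, -0.2321, 0.2678]
eef_rot: [0.173, 0.985, 0.0, 0.001]
ft_force: [0.1, 0.2, 0.3]
width: 0.0612
grip_force: 0.0
time: 4.42
ee_pos: [0.5263, -0.232, 0.2671]
eef_rot: [0.174, 0.985, 0.0, -0.0]
ft_force: [0.2, -0.5, -0.3]
width: 0.0284
grip_force: 0.0
time: 4.83
ee_pos: [0.5263, -0.232, 0.2671]
eef_rot: [0.174, 0.985, 0.0, -0.0]
ft_force: [0.1, 0.6, 1.1]
width: 0.0241
grip_force: 25.0
```

```bash

python3 -m inch '[[0,0,-0.2,0,0,0],[0,0,-0.3,0,0,0],[0,0,-0.4,0,0,0],[0,0,-0.4,0,0,0],[0,0,-0.4,0,0,0]]'
python3 -m inch '[[0,0,-0.4,0,0,0],[0,0,-0.3,0,0,0],[0,0,-0.1,0,0,0],[0,0,0,0,0,0],[0,0,0,0,0,0]]'
python3 -c "
from h import *;import cv2
go(.6455,.059,.367)
c=eyes.camera('scene');i=c['pixels'][60:260,150:350,::-1];cv2.imwrite('pics/s2.png',cv2.resize(i,None,fx=3,fy=3,interpolation=2))"
```

```text
time: 5.25
ee_pos: [0.5263, -0.2322, 0.3371]
eef_rot: [0.174, 0.985, -0.0, 0.0]
ft_force: [0.5, -0.2, -0.2]
width: 0.0242
grip_force: 25.0
time: 5.67
ee_pos: [0.5262, -0.2319, 0.3668]
eef_rot: [0.173, 0.985, 0.0, -0.0]
ft_force: [0.1, 0.0, -1.0]
width: 0.0246
grip_force: 25.0
units [-0.32  7.85 -0.  ] pos [ 0.5262 -0.2319  0.3668] tilt [-0.  0. -1.] yawx 160.0 F [ 0.1  0.  -1. ] w 0.0246 grip 25.0 t 5.67
```

View pics/s2.png

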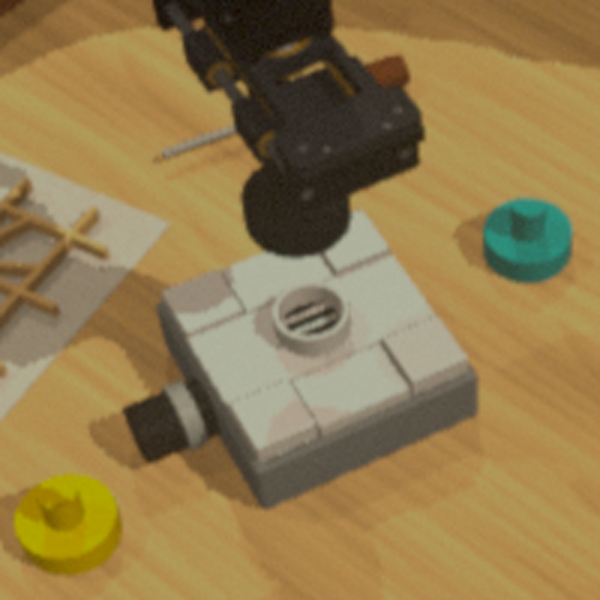

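The cap at crop (297,210) is held level, and the collar at (312,318) is bare. Now I'll carry it to the tray.

```bash

python3 -m inch '[[0,0.3,0,0,0,0],[-0.02,0.5,0,0,0,0],[-0.02,0.6,0,0,0,0],[-0.03,0.6,0,0,0,0],[-0.03,0.6,0,0,0,0]]' >/dev/null
python3 -m inch '[[-0.03,0.6,0,0,0,0],[-0.03,0.6,0,0,0,0],[-0.03,0.6,0,0,0,0],[-0.03,0.6,0,0,0,0],[-0.03,0.6,0,0,0,0]]' >/dev/null
python3 -m inch '[[-0.03,0.6,0,0,0,0],[-0.03,0.6,0,0,0,0],[-0.02,0.5,0.2,0,0,0],[-0.02,0.35,0.4,0,0,0],[0,0.2,0.4,0,0,0]]' >/dev/null
python3 -m inch '[[0,0.2,0.5,0,0,0],[0,0,0.5,0,0,0],[0,0,0.4,0,0,0],[0,0,0.2,0,0,0],[0,0,0,0,0,0]]'
python3 -c "
from h import *;import cv2
go(.6455,.059,.216)
c=eyes.camera('top');i=c['pixels'][130:290,210:370,::-1];cv2.imwrite('pics/t3.png',cv2.resize(i,None,fx=3.75,fy=3.75,interpolation=2))"
```

```text
time: 7.38
ee_pos: [0.6487, 0.0664, 0.2602]
eef_rot: [0.173, 0.985, -0.001, -0.002]
ft_force: [-0.5, 0.5, -1.3]
width: 0.0245
grip_force: 25.0
units [ 0.01 -0.2   1.11] pos [0.6487 0.0664 0.2602] tilt [-0.004 -0.001 -1.   ] yawx 160.0 F [-0.5  0.5 -1.3] w 0.0245 grip 25.0 t 7.38
```

View pics/t3.png

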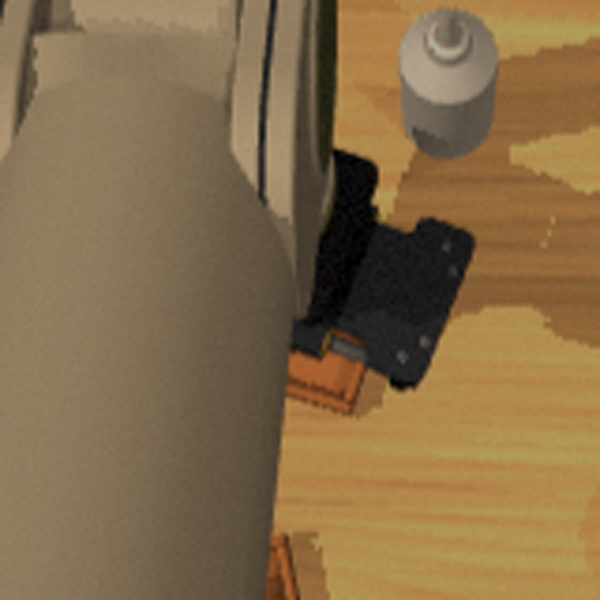

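The top view is mostly hidden by the arm, but the gripper at crop (400,300) is clear of the glue bottle at (450,90). I'll align and lower.

```bash

python3 -m inch '[[0,-0.1,0,0,0,0],[0,-0.1,0,0,0,0],[0,0,0.2,0,0,0],[0,0,0.2,0,0,0],[0,0,0,0,0,0]]'
python3 -m inch '[[0,0,0.2,0,0,0],[0,0,0.2,0,0,0],[0,0,0.15,0,0,0],[0,0,0.05,0,0,0],[0,0,0,0,0,0]]'
python3 -c "
from h import *;import cv2
go(.6455,.059,.216)
c=eyes.camera('scene');i=c['pixels'][210:370,250:410,::-1];cv2.imwrite('pics/s4.png',cv2.resize(i,None,fx=3.75,fy=3.75,interpolation=2))"
```

```text
time: 7.85
ee_pos: [0.6462, 0.0584, 0.2453]
eef_rot: [0.174, 0.985, -0.0, -0.001]
ft_force: [-0.1, 0.2, -0.8]
width: 0.0243
grip_force: 25.0
time: 8.27
ee_pos: [0.6465, 0.0584, 0.2221]
eef_rot: [0.173, 0.985, -0.0, -0.001]
ft_force: [1.0, -0.3, -1.7]
width: 0.0241
grip_force: 25.0
units [0.03 0.01 0.15] pos [0.6465 0.0584 0.2221] tilt [-0.001 -0.    -1.   ] yawx 160.0 F [ 1.  -0.3 -1.7] w 0.0241 grip 25.0 t 8.27
```

View pics/s4.png

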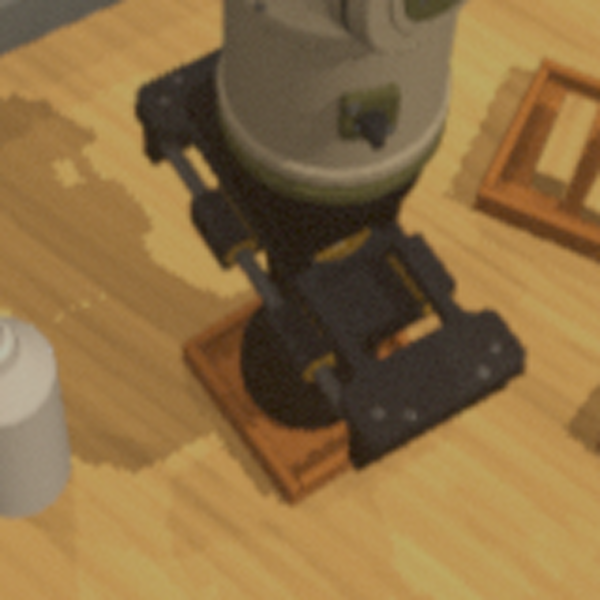

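The cap at crop (300,365) sits inside the tray walls, a few mm above the floor. I'll touch down in small steps.

```bash

python3 -m inch '[[0,0,0.04,0,0,0],[0,0,0.04,0,0,0],[0,0,0.03,0,0,0],[0,0,0.02,0,0,0],[0,0,0,0,0,0]]'
python3 -m inch '[[0,0,0.015,0,0,0],[0,0,0.01,0,0,0],[0,0,0,0,0,0],[0,0,0,0,0,0],[0,0,0,0,0,0]]'
```

```text
time: 8.73
ee_pos: [0.6467, 0.0584, 0.2178]
eef_rot: [0.174, 0.985, 0.0, -0.0]
ft_force: [-0.3, -0.1, 0.2]
width: 0.024
grip_force: 25.0
time: 9.15
ee_pos: [0.6468, 0.0584, 0.217]
eef_rot: [0.174, 0.985, 0.0, 0.0]
ft_force: [-0.0, -0.4, -0.6]
width: 0.0247
grip_force: 25.0
```

```bash

python3 -m inch '[[0,0,0.02,0,0,0],[0,0,0,0,0,0],[0,0,0,0,0,0],[0,0,0,0,0,0],[0,0,0,0,0,0]]'
python3 -m inch '[[0,0,0.02,0,0,0],[0,0,0,0,0,0],[0,0,0,0,0,0],[0,0,0,0,0,0],[0,0,0,0,0,0]]'
```

```text
time: 9.57
ee_pos: [0.6468, 0.0584, 0.2162]
eef_rot: [0.173, 0.985, 0.0, 0.0]
ft_force: [1.1, -0.6, 0.4]
width: 0.0242
grip_force: 25.0
time: 9.98
ee_pos: [0.6469, 0.0583, 0.2161]
eef_rot: [0.174, 0.985, 0.0, 0.0]
ft_force: [-2.6, 0.4, 7.2]
width: 0.0243
grip_force: 25.0
```

Contact (7 N) at the expected height, so I'll release with a gentle opening.

```bash

python3 -m inch '[[0,0,0,0,0,0],[0,0,0,0,0,0],[0,0,0,0,0,0],[0,0,0,0,0,0],[0,0,0,0,0,0]]' 0.3
python3 -m inch '[[0,0,0,0,0,0],[0,0,0,0,0,0],[0,0,-0.1,0,0,0],[0,0,-0.3,0,0,0],[0,0,-0.5,0,0,0]]'
python3 -m inch '[[0,0,-0.7,0,0,0],[0,0,-0.7,0,0,0],[0,0,-0.7,0,0,0],[0,0,0,0,0,0],[0,0,0,0,0,0]]' -1
python3 -c "
from h import *
a=np.radians(-20.2);M=np.array([[np.cos(a),-np.sin(a)],[np.sin(a),np.cos(a)]])
for n,x,y in('a',-1,-1),('b',-1,1),('c',1,-1),('d',1,1):
    p=np.array([.5263,-.2315])+M@[x*.054,y*.054];print(n,p);go(*p,.29)"
```

```text
time: 10.4
ee_pos: [0.6468, 0.0583, 0.2152]
eef_rot: [0.173, 0.985, -0.0, -0.0]
ft_force: [-0.7, -0.0, 0.1]
width: 0.0493
grip_force: 0.0
time: 10.82
ee_pos: [0.6462, 0.0584, 0.2507]
eef_rot: [0.173, 0.985, -0.001, -0.001]
ft_force: [0.5, 0.4, 0.1]
width: 0.0564
grip_force: 0.0
time: 11.23
ee_pos: [0.6472, 0.0581, 0.3383]
eef_rot: [0.174, 0.985, 0.001, 0.002]
ft_force: [-0.2, 0.1, -0.8]
width: 0.0311
grip_force: 0.0
a [ 0.45697527 -0.26353252]
units [ 1.72 -9.19  1.18] pos [0.6472 0.0581 0.3383] tilt [ 0.004  0.001 -1.   ] yawx 160.0 F [-0.2  0.1 -0.8] w 0.0311 grip 0.0 t 11.23
b [ 0.49426748 -0.16217527]
units [ 1.71 -6.49  1.18] pos [0.6472 0.0581 0.3383] tilt [ 0.004  0.001 -1.   ] yawx 160.0 F [-0.2  0.1 -0.8] w 0.0311 grip 0.0 t 11.23
c [ 0.55833252 -0.30082473]
units [-0.98 -9.2   1.19] pos [0.6472 0.0581 0.3383] tilt [ 0.004  0.001 -1.   ] yawx 160.0 F [-0.2  0.1 -0.8] w 0.0311 grip 0.0 t 11.23
d [ 0.59562473 -0.19946748]
units [-0.99 -6.5   1.19] pos [0.6472 0.0581 0.3383] tilt [ 0.004  0.001 -1.   ] yawx 160.0 F [-0.2  0.1 -0.8] w 0.0311 grip 0.0 t 11.23
```

```bash

for i in 1 2 3; do python3 -m inch '[[0.114,-0.433,0.08,0,0,0],[0.114,-0.433,0.08,0,0,0],[0.114,-0.433,0.08,0,0,0],[0.114,-0.433,0.08,0,0,0],[0.114,-0.433,0.08,0,0,0]]' >/dev/null; done
python3 -m inch '[[0,0,0.3,0,0,0],[0,0,0.3,0,0,0],[0,0,0,0,0,0],[0,0,0,0,0,0],[0,0,0,0,0,0]]'
python3 -c "
from h import *;import cv2
go(.4943,-.1622,.247)
c=eyes.camera('scene');i=c['pixels'][60:360,150:450,::-1];cv2.imwrite('pics/s5.png',cv2.resize(i,None,fx=2,fy=2,interpolation=2))"
```

```text
time: 12.9
ee_pos: [0.4942, -0.1617, 0.2632]
eef_rot: [0.173, 0.985, -0.0, -0.0]
ft_force: [-0.5, -0.6, 0.2]
width: 0.0007
grip_force: 0.0
units [-0.01 -0.01  0.41] pos [ 0.4942 -0.1617  0.2632] tilt [-0. -0. -1.] yawx 160.1 F [-0.5 -0.6  0.2] w 0.0007 grip 0.0 t 12.9
```

View pics/s5.png

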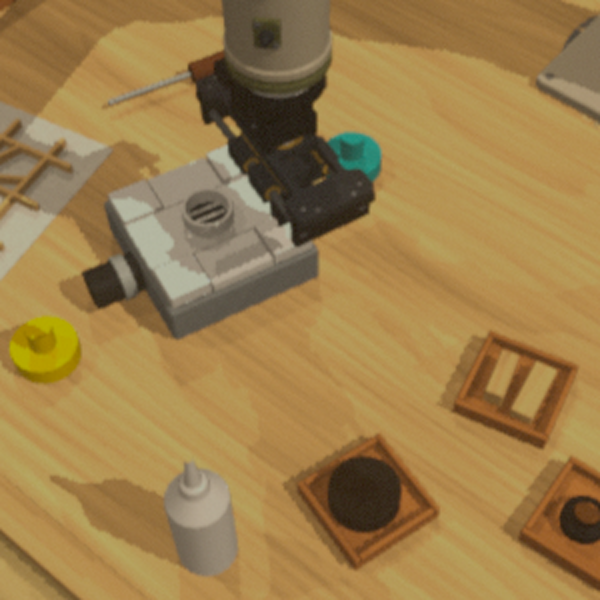

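The cap lies flat in the tray at crop (365,493), inside the walls, and the glue, jar and plug are untouched. The closed fingers are above tab b. Pressing.

```bash

python3 -m inch '[[0,0,0.2,0,0,0],[0,0,0.15,0,0,0],[0,0,0.08,0,0,0],[0,0,0,0,0,0],[0,0,0,0,0,0]]' - 40
python3 -m inch '[[0,0,0.03,0,0,0],[0,0,0.03,0,0,0],[0,0,0.03,0,0,0],[0,0,0.03,0,0,0],[0,0,0,0,0,0]]'
python3 -m inch '[[0,0,0.03,0,0,0],[0,0,0.02,0,0,0],[0,0,0,0,0,0],[0,0,0,0,0,0],[0,0,0,0,0,0]]'
```

```text
time: 13.37
ee_pos: [0.4937, -0.1624, 0.2458]
eef_rot: [0.174, 0.985, -0.0, -0.0]
ft_force: [0.1, -1.0, 0.8]
width: 0.0003
grip_force: 0.0
time: 13.78
ee_pos: [0.4938, -0.1625, 0.2414]
eef_rot: [0.174, 0.985, 0.0, 0.0]
ft_force: [-0.1, 0.5, 2.5]
width: 0.0005
grip_force: 1.1
time: 14.2
ee_pos: [0.4938, -0.1624, 0.2393]
eef_rot: [0.173, 0.985, -0.0, 0.0]
ft_force: [1.5, -0.6, 1.7]
width: 0.0002
grip_force: 1.1
```

```bash

python3 -m inch '[[0,0,0.03,0,0,0],[0,0,0.02,0,0,0],[0,0,0,0,0,0],[0,0,0,0,0,0],[0,0,0,0,0,0]]'
python3 -m inch '[[0,0,0.02,0,0,0],[0,0,0.01,0,0,0],[0,0,0,0,0,0],[0,0,0,0,0,0],[0,0,0,0,0,0]]'
```

```text
time: 14.62
ee_pos: [0.494, -0.1627, 0.2385]
eef_rot: [0.174, 0.985, 0.0, 0.0]
ft_force: [-4.7, 1.5, 19.2]
width: 0.0005
grip_force: 9.7
time: 15.03
ee_pos: [0.4942, -0.1629, 0.2384]
eef_rot: [0.174, 0.985, 0.001, 0.001]
ft_force: [-10.5, 2.7, 34.0]
width: 0.0003
grip_force: 17.0
```

Hard stop reached on b (34 N). Next is a, with the same depth profile.

```bash

python3 -m inch '[[0,0,-0.2,0,0,0],[0,0,-0.6,0,0,0],[0,-0.5,0,0,0,0],[0,-0.5,0,0,0,0],[0,-0.5,0,0,0,0]]'
python3 -m inch '[[0,-0.5,0,0,0,0],[0,-0.5,0,0,0,0],[0,-0.2,0,0,0,0],[0,0,0.2,0,0,0],[0,0,0.2,0,0,0]]'
python3 -m inch '[[0,0,0.15,0,0,0],[0,0,0.05,0,0,0],[0,0,0.03,0,0,0],[0,0,0.03,0,0,0],[0,0,0.03,0,0,0]]'
python3 -m inch '[[0,0,0.03,0,0,0],[0,0,0.02,0,0,0],[0,0,0.02,0,0,0],[0,0,0,0,0,0],[0,0,0,0,0,0]]'
python3 -c "
from h import *
go(.457,-.2635,.238)"
```

```text
time: 15.45
ee_pos: [0.4729, -0.2191, 0.2681]
eef_rot: [0.173, 0.985, 0.0, -0.0]
ft_force: [0.5, -0.0, -0.0]
width: 0.0002
grip_force: 0.0
time: 15.87
ee_pos: [0.4571, -0.2634, 0.2514]
eef_rot: [0.174, 0.985, 0.0, 0.0]
ft_force: [-0.2, -0.0, 0.9]
width: 0.0003
grip_force: 0.0
time: 16.28
ee_pos: [0.4572, -0.2632, 0.2405]
eef_rot: [0.173, 0.985, 0.0, -0.0]
ft_force: [-1.0, 4.1, 4.8]
width: 0.0007
grip_force: 2.4
time: 16.7
ee_pos: [0.4572, -0.2638, 0.2385]
eef_rot: [0.173, 0.985, 0.0, 0.0]
ft_force: [-3.4, 6.9, 14.9]
width: 0.0005
grip_force: 7.1
units [0.01 0.01 0.01] pos [ 0.4572 -0.2638  0.2385] tilt [ 0.001  0.001 -1.   ] yawx 160.0 F [-3.4  6.9 14.9] w 0.0005 grip 7.1 t 16.7
```

```bash

python3 -m inch '[[0,0,0.02,0,0,0],[0,0,0.01,0,0,0],[0,0,0,0,0,0],[0,0,0,0,0,0],[0,0,0,0,0,0]]'
python3 -m inch '[[0,0,-0.2,0,0,0],[0,0,-0.6,0,0,0],[-0.5,0,0,0,0,0],[-0.5,0,0,0,0,0],[-0.5,0,0,0,0,0]]'
python3 -m inch '[[-0.5,0,0,0,0,0],[-0.5,0,0,0,0,0],[-0.2,0,0,0,0,0],[0,0,0.2,0,0,0],[0,0,0.2,0,0,0]]'
python3 -m inch '[[0,0,0.15,0,0,0],[0,0,0.05,0,0,0],[0,0,0.03,0,0,0],[0,0,0.03,0,0,0],[0,0,0.03,0,0,0]]'
python3 -m inch '[[0,0,0.03,0,0,0],[0,0,0.02,0,0,0],[0,0,0.02,0,0,0],[0,0,0,0,0,0],[0,0,0,0,0,0]]'
python3 -c "
from h import *
go(.5583,-.3008,.238)"
```

```text
time: 17.12
ee_pos: [0.4573, -0.264, 0.2384]
eef_rot: [0.174, 0.985, 0.001, 0.001]
ft_force: [-8.6, 8.7, 28.2]
width: 0.0005
grip_force: 14.3
time: 17.53
ee_pos: [0.5139, -0.285, 0.269]
eef_rot: [0.174, 0.985, -0.0, 0.001]
ft_force: [0.6, -0.4, 0.8]
width: 0.0004
grip_force: 0.0
time: 17.95
ee_pos: [0.5577, -0.3012, 0.2517]
eef_rot: [0.174, 0.985, -0.0, -0.0]
ft_force: [-1.0, -0.7, 0.1]
width: 0.0003
grip_force: 0.0
time: 18.37
ee_pos: [0.5579, -0.3009, 0.2413]
eef_rot: [0.174, 0.985, 0.0, -0.0]
ft_force: [-4.3, 1.5, 4.9]
width: 0.0007
grip_force: 2.5
time: 18.78
ee_pos: [0.5582, -0.301, 0.2387]
eef_rot: [0.174, 0.985, 0.0, -0.0]
ft_force: [-4.9, 3.5, 9.2]
width: 0.0006
grip_force: 4.7
units [-0.    0.01  0.02] pos [ 0.5582 -0.301   0.2387] tilt [ 0.  0. -1.] yawx 160.0 F [-4.9  3.5  9.2] w 0.0006 grip 4.7 t 18.78
```

```bash

python3 -m inch '[[0,0,0.02,0,0,0],[0,0,0.02,0,0,0],[0,0,0,0,0,0],[0,0,0,0,0,0],[0,0,0,0,0,0]]'
python3 -m inch '[[0,0,-0.2,0,0,0],[0,0,-0.6,0,0,0],[0,0.5,0,0,0,0],[0,0.5,0,0,0,0],[0,0.5,0,0,0,0]]'
python3 -m inch '[[0,0.5,0,0,0,0],[0,0.5,0,0,0,0],[0,0.2,0,0,0,0],[0,0,0.2,0,0,0],[0,0,0.2,0,0,0]]'
python3 -m inch '[[0,0,0.15,0,0,0],[0,0,0.05,0,0,0],[0,0,0.03,0,0,0],[0,0,0.03,0,0,0],[0,0,0.03,0,0,0]]'
python3 -m inch '[[0,0,0.03,0,0,0],[0,0,0.02,0,0,0],[0,0,0.02,0,0,0],[0,0,0,0,0,0],[0,0,0,0,0,0]]'
python3 -c "
from h import *
go(.5956,-.1995,.238)"
```

```text
time: 19.2
ee_pos: [0.5583, -0.3012, 0.2385]
eef_rot: [0.174, 0.985, 0.0, 0.0]
ft_force: [-10.0, 5.8, 23.5]
width: 0.0004
grip_force: 11.4
time: 19.62
ee_pos: [0.5793, -0.244, 0.269]
eef_rot: [0.174, 0.985, -0.0, 0.001]
ft_force: [-0.3, -0.3, 0.2]
width: 0.0004
grip_force: 0.0
time: 20.03
ee_pos: [0.5952, -0.1999, 0.2522]
eef_rot: [0.173, 0.985, -0.0, 0.001]
ft_force: [-0.4, -0.7, -0.3]
width: 0.0004
grip_force: 0.0
time: 20.45
ee_pos: [0.5948, -0.2005, 0.2411]
eef_rot: [0.174, 0.985, -0.0, -0.0]
ft_force: [-3.5, -1.9, 4.9]
width: 0.0003
grip_force: 2.5
time: 20.87
ee_pos: [0.5952, -0.1999, 0.2387]
eef_rot: [0.174, 0.985, -0.0, 0.0]
ft_force: [-3.7, -2.7, 8.0]
width: 0.0007
grip_force: 4.0
units [-0.    0.01  0.02] pos [ 0.5952 -0.1999  0.2387] tilt [ 0.001 -0.001 -1.   ] yawx 160.0 F [-3.7 -2.7  8. ] w 0.0007 grip 4.0 t 20.87
```

Press d fully, then rise and back away so the cameras can see.

```bash

python3 -m inch '[[0,0,0.02,0,0,0],[0,0,0.02,0,0,0],[0,0,0,0,0,0],[0,0,0.01,0,0,0],[0,0,0,0,0,0]]'
python3 -m inch '[[0,0,-0.2,0,0,0],[0,0,-0.6,0,0,0],[0,0,-0.8,0,0,0],[0,0,-0.8,0,0,0],[0,0,-0.8,0,0,0]]' >/dev/null
python3 -m inch '[[0,0.8,-0.3,0,0,0],[0.1,0.8,-0.3,0,0,0],[0.1,0.8,0,0,0,0],[0.1,0.8,0,0,0,0],[0.1,0.8,0,0,0,0]]' >/dev/null
for i in 1 2; do python3 -m inch '[[0.4,0.7,0,0,0,0],[0.4,0.7,0,0,0,0],[0.4,0.7,0,0,0,0],[0.4,0.7,0,0,0,0],[0.4,0.7,0,0,0,0]]' >/dev/null; done
python3 -m inch '[[0.4,0.7,0,0,0,0],[0.4,0.7,0,0,0,0],[0.4,0.7,0,0,0,0],[0,0,0,0,0,0],[0,0,0,0,0,0]]'
python3 -c "
from h import *;import cv2
c=eyes.camera('scene')['pixels'][:,:,::-1]
a=cv2.resize(c[120:240,180:320],(560,480),interpolation=2);cv2.imwrite('pics/s6.png',a)
b=cv2.resize(c[200:440,150:500],(700,480),interpolation=2);cv2.imwrite('pics/s7.png',b)"
```

```text
time: 21.28
ee_pos: [0.5954, -0.2001, 0.2385]
eef_rot: [0.174, 0.985, 0.0, 0.001]
ft_force: [-10.5, -1.0, 25.6]
width: 0.0004
grip_force: 12.5
time: 23.37
ee_pos: [0.5623, 0.3729, 0.3872]
eef_rot: [0.171, 0.985, 0.0, -0.001]
ft_force: [0.2, -0.7, 0.1]
width: 0.0005
grip_force: 0.0
```

View pics/s6.png

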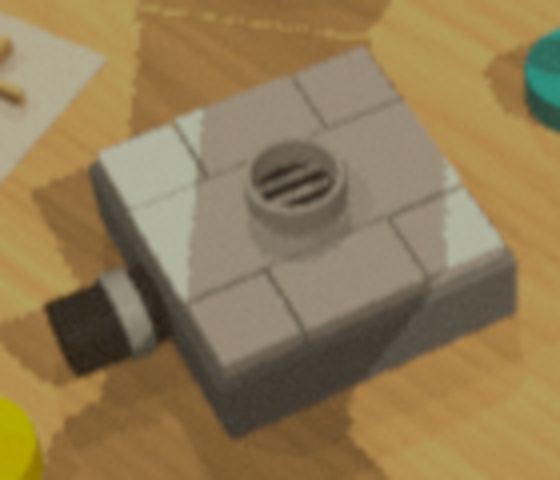

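View pics/s7.png

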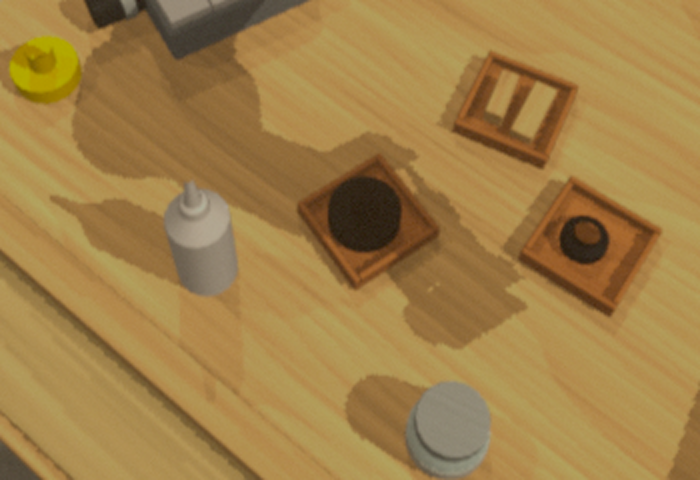

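All four corners are flush with the cover, at crop (150,165), (350,85), (470,225) and (250,315). Each one ended on the hard stop at the same height. The cap sits in the tray at (365,213), and the glue, jar and plug have not moved.

```bash
python3 -c "
from bench import job
print(job.close_job())"
```

```text
the job is handed in; nothing more can be done
None
```

The job is handed in: the cap is in the empty tray, knob up, all four corner tabs are pressed to their hard stops, and the glue, jar and plug are where they were; the arm's clock read about 23 s of the 56 s allowed.

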